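Hold the catch down and push the radio module home in its test dock

ROBOT

A 6-joint arm with a two-finger parallel gripper is mounted at the origin on the work surface; the furniture and walls round the work are solid. World frame = base frame: x ahead of the robot, y to its left, z up, the work surface at z = 0. Lengths are in m, angles in rad, forces in N, time in s.
With the tool pointing down it reaches from about 0.375 to 0.925 m from the base axis. Payload 5.7 kg.
Tool frame: the origin (TCP) lies at the very end of the fingers, on their centre line; the grasp point (between the pads) lies 19 mm behind it (env.grip_point_offset is the distance from the TCP to the grasp point, in m); z points along the fingers, y is the line along which they close (so a half turn about z gives the same grasp; the last joint's range is limited). The gripper opens to 85 mm and grips with 20 to 120 N. Pads are 22 mm wide; open, the fingers measure 114 mm over their backs; the gripper's body (76 mm by 85 mm) begins 54 mm behind the grasp point. The pads swing forward as they close: fully open they stand 13 mm farther back than shut.
Start: joints at [-1.227, 0.359, 1.51, -0, 1.272, -0.115], TCP at [0.266, -0.538, 0.231] pointing down, gripper open.
Joint ranges: [-2.97, 2.97], [-1.01, 2.36], [0.21, 2.38], [-0.96, 4.11], [0.2, 2.71], [-2.98, 2.98]. Speed limits (rad/s): [2.39, 2.39, 3.14, 3.14, 3.14, 3.14].

INTERFACE

Orientations are given as a unit quaternion [w, x, y, z].
In Python, from station import env gives the robot as it stands.
- The arm moves only by the tool servo_tool, never from a script. Its argument "plan" is a list of rows, each a list of 7 numbers: the turn, a rotation vector about the tool's x, y, z each as a share of 1.5 rad, from -1 to 1, then the shift along the tool's x, y, z each as a share of 25 cm, from -1 to 1, then the closure, from -1 (fully open) to 1 (shut). In form: [[ax, ay, az, tx, ty, tz, hand], ...]. A call has 1 to 5 rows; each row is the pose to reach, as a shift and turn from the pose commanded when the call began, along the tool's axes at that moment; what a row does not reach only later rows make up. A row lasts 1/10 s, in which the tool goes at most 50 mm and 8.59 degrees, less where a joint would pass 70% of its speed; a pose out of reach is approached as far as the arm can. A call with a number of a shift or a turn outside -1 to 1 is refused whole. A call with a gripper value outside its range is refused whole. The fingers move at their own pace and stop on an object; "newtons" is the grip in N (left out, the last holds). Time passes only in rows, so rows that repeat a pose let the fingers close. It gives the time, the measured TCP pose, the force, the opening and the grip force at its end, in the units of the state.
- env.get_state(): the state, without advancing time (a new reading comes with each control period).
- env.snapshot(name): name is "scene" or "top"; returns the picture (480x640x3 uint8, red, green, blue); there is no depth.
- env.get_calibration(name): a dict with "K" (3x3 intrinsics, pixels), "R" (3x3) and "t" (3): a world point X has camera coordinates R X + t. Camera axes: x right, y down, z forward; pixel columns grow to the right and rows downward; lengths in m; the calibration is good to about 2 mm. A picture is of the moment at which its call begins. get_calibration takes no time and is no camera call.
- env.sign_off(): hands the job in; it is judged then, once.
The state is a dict: "clock": time; "joint_pos": joint angles; "qvel": joint speeds; "effort": joint torques, N m; "position": TCP position; "ee_rot": TCP orientation; "ft_force": force on the tool from outside, world axes, zero at the start; "wrist_torque": the same for the moment, N m; "opening": opening from 0.0 (shut) to 1.0 (fully open); "gripper_force": force on a finger pad.
Only numpy, scipy, OpenCV 4.12 (cv2) and the standard library are available. Lean on these libraries where they do the work, as an engineer would, in place of code of your own. Each camera call takes 0.05 s, during which the arm holds its last target. There are 200 camera calls.

TASK

Lock the black radio module into the test dock by pressing and pushing with the fingertips, never lifting it: press the orange catch bar down in the dock's channel behind the module, and keep it held down while the same fingers push the module forward along the deck, over the sunken catch teeth, fully home against the end stop. Then let the bar spring back up so that its teeth lock the module in, and move clear. Leave the things lying round the dock where they are.

Things in the scene. Friction and masses are not known exactly. Their poses are not given: they have to be found in the camera images.
- dock: Fixed grey and aluminium test dock, 215 x 132 mm. Origin on the desk beneath it; +x is the way the module is pushed, z up. In mm from here: deck at z = 30, two flat rails, |y| = 25 to 60, from x = -115 (open end) to 92; between them an open channel 50 wide with the catch bar in it. Side guides at |y| = 60 to 66 rise 10 above the deck.
- catch_bar (a joint): Depth to which the sprung bar is pressed, m: 0 up (at the start), 0.014 on its lower stop; pushes back with 3 N at the top, 7 N at the bottom. It stays level wherever pressed. Orange plate 44 mm wide in the channel, dock x = -112 to 88 mm, running on beneath the module; its flat top is 2 mm below the deck when up: reach into the channel to press it. Fingers can slide along it.
- press_pad (a point): Point on the middle of the catch bar's top, at dock x = -90 mm, on its ribbed end, which is clear of the module at the start; moves down with the bar.
- teeth (a point): Middle between the bar's two steel teeth, at deck height while the bar is up; moves with the bar. The teeth are at dock x = 22 to 28 mm, |y| = 28 to 40 mm, in slots in the rails. Up, they stand 8 mm above the deck, square on both sides, and block the module; with the bar pressed 10 mm they are 2 mm below the deck. Fingers in the channel pass between them.
- stop_face (a point): Point at deck height on the face of the black end stop, dock x = 92 mm, y = 0. The stop crosses the whole dock and rises 16 mm above the deck.
- module: Loose black radio module with coloured lights, about 0.17 kg, 115 x 60 x 25 mm, lying across the channel, its length along the dock's y. Origin on its underside; from there it reaches 27 mm towards dock -x (the flat side to push) and 33 towards +x. It starts with its front 4 to 20 mm short of the teeth. Home: origin at dock x = 59 mm, pushed side at x = 32, 4 past the teeth.
- reel: Bystander: copper-coloured reel of solder wire, 56 across, 29 high, standing on its flange; origin at the centre of its underside.
- cell: Bystander: flat grey battery cell 53 x 34 x 10; origin at the centre of its underside.
- tape: Bystander: black roll of tape, 62 across, 19 high; origin at the centre of its underside.
- bottle: Bystander: brown dropper bottle, 34 across, 102 high; origin at the centre of its underside.
- monitor_edge (a point): Upper near corner of the monitor's upright screen, fixed, edge-on to the robot. From this corner the screen runs 380 mm away along world +x and 320 mm down; y = 0.005 to 0.055 m; its stand's foot is 170 mm wide. It stands between the robot's right side and the dock: cross well above this corner, or well nearer to the base than it.
Not all that is in view belongs to the job. There is more than one size of the module; the job needs the smaller.

How it is judged:
On the way, in this order (a step that is already met when the one before it is completed fails the run):
1. the fingers hold the catch bar down while the module is still short of the teeth (value of joint catch_bar above 0.009 m and contact force between the fingers and catch_bar above 1 N and x of module in the frame of dock below 0 m), for 0.1 s.
2. the fingers still hold the bar down as the module passes over the teeth (value of joint catch_bar above 0.008 m and contact force between the fingers and catch_bar above 1 N and x of module in the frame of dock above 0.03 m), for 0.1 s.
At the end, for the whole second after the job is handed in: The module lies flat on the deck, at rest, within 4.5 mm of the end stop, and the catch bar is up again (less than 2 mm down), its teeth behind the module (x of module in the frame of dock between 0.0545 and 0.062 m and z of module in the frame of dock below 0.033 m and angle between module's own z axis and vertical below 0.05 rad and value of joint catch_bar below 0.002 m and linear speed of module below 0.01 m/s); the robot touches nothing.
It fails at once if the module is lifted more than 12 mm off the deck (z of module in the frame of dock above 0.042 m).
It fails at once if the module is tipped (angle between module's own z axis and vertical above 0.3 rad).
It fails at once if the reel, cell, tape or bottle is moved more than 15 mm (distance of any of reel, cell, tape, bottle from where it was at the start of the episode above 0.015 m).
It also fails if it takes over 48 s, if anything falls off the work surface, if the arm or the gripper's body presses on something with over 40 N, if the wrist force passes 120 N, or if a joint passes its speed limit or range.

## Working session

There is one attempt and no reset: what is moved stays moved. The work goes in short steps, Python scripts to look and compute and a tool call to move; the robot and the scene stay as the last step left them, time stands still between calls to the robot, and variables do not carry over. Pictures are saved under pics/ and viewed, at most 10 in all, crops included, and the job is handed in when it is done.

Besides the shell and the picture viewer there is one more tool, called after "Emit:" as name([rows], argument=value, ...), one row to a line, values as JSON. servo_tool: Moves the arm, as the interface text tells. Its arguments: {"type":"object","properties":{"plan":{"type":"array"},"newtons":{"type":"number"}},"required":["plan"]}

```bash
mkdir -p pics; ls; python3 - <<'E'
from station import env
import cv2
for n in("scene","top"):
    im=env.snapshot(n); cv2.imwrite(f"pics/{n}0.png",im[:,:,::-1]); c=env.get_calibration(n); print(n,c)
print(env.get_state())
E
```

```text
pics
scene {'K': array([[433.49049049,   0.        , 320.62617499],
       [  0.        , 433.49049049, 243.5776505 ],
       [  0.        ,   0.        ,   1.        ]]), 'R': array([[-0.85757764, -0.51432041, -0.00592546],
       [-0.35760792,  0.60447643, -0.71184606],
       [ 0.36969876, -0.60834428, -0.70231052]]), 't': array([0.48931307, 0.30226787, 0.93590914])}
top {'K': array([[454.19127344,   0.        , 319.2820152 ],
       [  0.        , 454.19127344, 234.43453875],
       [  0.        ,   0.        ,   1.        ]]), 'R': array([[ 1.41035282e-02, -9.99900539e-01, -4.99793743e-05],
       [-9.96033924e-01, -1.40445983e-02, -8.78588103e-02],
       [ 8.78493699e-02,  1.28890036e-03, -9.96132936e-01]]), 't': array([0.09045431, 0.52699306, 1.19188108])}
{'clock': 0.1, 'joint_pos': array([-1.22709337e+00,  3.59447708e-01,  1.51135828e+00,  2.51947546e-05,
        1.27249405e+00, -1.15118132e-01]), 'qvel': array([-4.58097994e-05, -1.98875827e-03, -3.93133102e-03, -9.66649198e-04,
       -6.11290979e-04, -3.97582851e-04]), 'effort': array([ 2.46432182e-05, -5.28647232e+01, -2.79348940e+01, -2.45713472e-04,
        5.08164667e-03, -2.60808514e-05]), 'position': array([ 0.26551302, -0.53735336,  0.2305159 ]), 'ee_rot': array([-8.49494769e-04,  9.73801097e-01,  2.27399854e-01, -8.53988604e-05]), 'ft_force': array([0.23272839, 0.26244561, 0.2494118 ]), 'wrist_torque': array([-0.03238539,  0.04704143,  0.0191257 ]), 'gripper_force': 0.0, 'opening': 0.9989705375992736}
```

View pics/scene0.png

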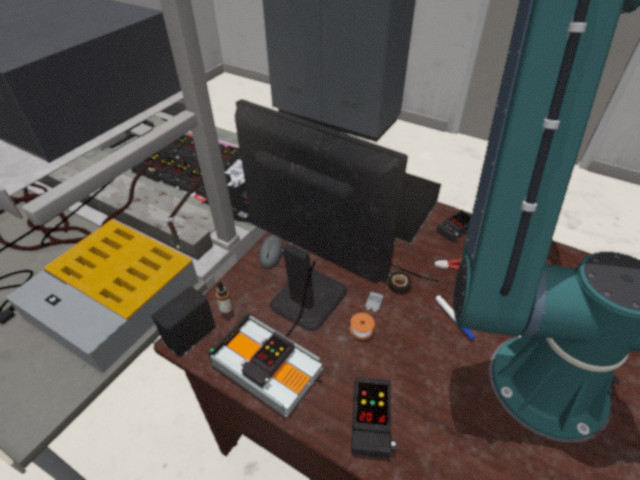

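View pics/top0.png

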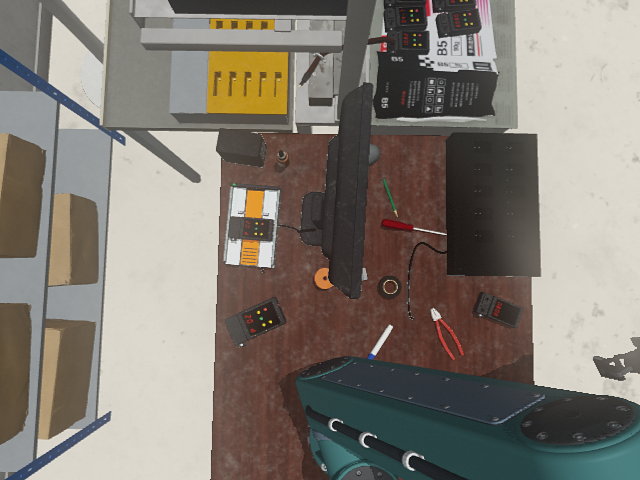

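```bash
cat > h.py <<'E'
from station import env
import numpy as np, cv2
def cal(n):
    c=env.get_calibration(n); return np.array(c["K"]),np.array(c["R"]),np.array(c["t"])
def ray(n,uv,z):
    K,R,t=cal(n); d=R.T@np.linalg.solve(K,[uv[0],uv[1],1]); o=-R.T@t
    return o+d*(z-o[2])/d[2]
def proj(n,X):
    K,R,t=cal(n); p=K@(R@np.asarray(X,float)+t); return p[:2]/p[2]
def two(uv1,uv2):
    A=[];b=[]
    for n,uv in(("scene",uv1),("top",uv2)):
        K,R,t=cal(n); P=K@np.c_[R,t]
        for i in(0,1): r=uv[i]*P[2]-P[i]; A.append(r[:3]); b.append(-r[3])
    X,res,*_=np.linalg.lstsq(np.array(A),np.array(b),rcond=None); return X,res
E
python3 - <<'E'
from h import *
s=cv2.imread("pics/scene0.png"); t=cv2.imread("pics/top0.png")
a=cv2.resize(t[175:280,215:290],None,fx=5.6,fy=5.6,interpolation=cv2.INTER_CUBIC)
b=cv2.resize(s[305:425,200:330],None,fx=2.9,fy=2.9,interpolation=cv2.INTER_CUBIC)
o=np.zeros((590,800,3),np.uint8); o[:a.shape[0],:a.shape[1]]=a; o[:b.shape[0],422:422+b.shape[1]]=b[:,:378]
cv2.imwrite("pics/crop.png",o)
for n,im,box in(("top",t,(175,280,215,290)),("scene",s,(305,425,200,330))):
    y0,y1,x0,x1=box; c=im[y0:y1,x0:x1]; hsv=cv2.cvtColor(c,cv2.COLOR_BGR2HSV)
    m=cv2.inRange(hsv,(8,150,120),(25,255,255))
    for k in cv2.findContours(m,cv2.RETR_EXTERNAL,cv2.CHAIN_APPROX_NONE)[0]:
        if cv2.contourArea(k)>30:
            p=cv2.boxPoints(cv2.minAreaRect(k))+[x0,y0]; print(n,cv2.contourArea(k)); print([ (q.round(1).tolist(),ray(n,q,.028).round(4)[:2].tolist()) for q in p])
print("mon corner",two((407,153),(357,297)))
E
```

```text
top 362.0
[([240.3, 263.8], [0.4443, 0.306]), ([242.6, 238.9], [0.5105, 0.302]), ([258.7, 240.3], [0.5072, 0.2589]), ([256.4, 265.2], [0.441, 0.2632])]
top 391.0
[([244.8, 216.4], [0.5707, 0.2978]), ([247.2, 189.6], [0.6436, 0.2933]), ([263.3, 191.0], [0.6402, 0.25]), ([260.8, 217.9], [0.5674, 0.2547])]
scene 558.0
[([272.2, 376.2], [0.5099, 0.3009]), ([283.0, 360.0], [0.512, 0.2574]), ([309.5, 377.7], [0.4399, 0.2633]), ([298.8, 393.8], [0.4398, 0.3053])]
scene 464.5
[([226.5, 345.3], [0.6425, 0.292]), ([236.6, 330.1], [0.6485, 0.2483]), ([260.6, 346.1], [0.5752, 0.2543]), ([250.5, 361.3], [0.5713, 0.2965])]
mon corner (array([0.38124953, 0.03272459, 0.47364577]), array([0.92071934]))
```

View pics/crop.png

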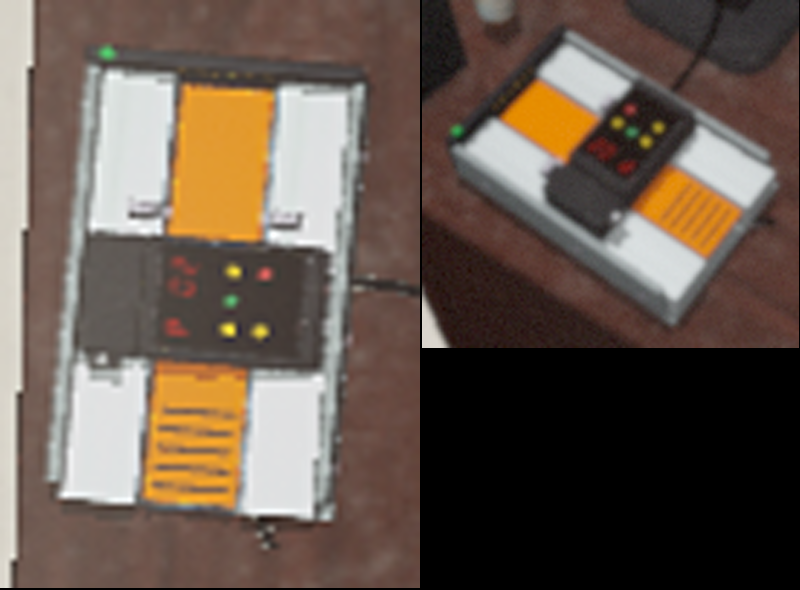

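The top view shows the dock at pixels (230–280, 185–268), with the module across its middle at row ~229. The ribbed end of the bar is nearest the robot at (249, 264), and the end stop is at the top. The scene crop agrees. That puts the dock at about (0.554, 0.277), yaw −0.067, with the monitor corner at (0.38, 0.03, 0.474).

I'll rise, turn and shut the hand first.

Emit:
servo_tool([
  [0,0,0.07,0,0,-0.2,1],
  [0,0,0.14,0,0,-0.4,1],
  [0,0,0.21,0,0,-0.6,1],
  [0,0,0.28,0,0,-0.8,1],
  [0,0,0.35,0,0,-1,1],
], newtons=40)

```text
clock: 0.6
position: [0.2655, -0.5374, 0.483]
ee_rot: [-0.0, 0.999, -0.035, -0.0]
ft_force: [-0.7, -1.4, -0.9]
opening: 0.144
gripper_force: 0.0
```

Emit:
servo_tool([
  [0,0,0,0.12,-0.1,-0.11,1],
  [0,0,0,0.24,-0.2,-0.22,1],
  [0,0,0,0.36,-0.3,-0.33,1],
  [0,0,0,0.48,-0.4,-0.44,1],
  [0,0,0,0.6,-0.5,-0.55,1],
])

```text
clock: 1.1
position: [0.4246, -0.4219, 0.6196]
ee_rot: [-0.0, 0.999, -0.033, -0.0]
ft_force: [1.0, -0.9, 0.3]
opening: 0.002
gripper_force: 0.0
```

Emit:
servo_tool([
  [0,0,0,0.03,-0.2,0,1],
  [0,0,0,0.06,-0.4,0,1],
  [0,0,0,0.09,-0.6,0,1],
  [0,0,0,0.12,-0.8,0,1],
  [0,0,0,0.15,-1,0,1],
])

```text
clock: 1.6
position: [0.477, -0.1769, 0.6184]
ee_rot: [-0.0, 0.999, -0.033, -0.0]
ft_force: [0.4, -0.2, 0.6]
opening: 0.001
gripper_force: 0.0
```

Emit:
servo_tool([
  [0,0,0,0,-0.2,0,1],
  [0,0,0,0,-0.4,0,1],
  [0,0,0,0,-0.6,0,1],
  [0,0,0,0,-0.8,0,1],
  [0,0,0,0,-1,0,1],
])

```text
clock: 2.1
position: [0.4931, 0.0725, 0.6186]
ee_rot: [-0.0, 0.999, -0.033, -0.0]
ft_force: [-0.3, -0.3, -0.0]
opening: -0.004
gripper_force: 0.0
```

Emit:
servo_tool([
  [0,0,0,-0.02,-0.2,0,1],
  [0,0,0,-0.04,-0.4,0,1],
  [0,0,0,-0.06,-0.6,0,1],
  [0,0,0,-0.08,-0.8,0,1],
  [0,0,0,-0.08,-0.8,0,1],
])

```text
clock: 2.6
position: [0.486, 0.2767, 0.617]
ee_rot: [-0.0, 1.0, -0.03, -0.002]
ft_force: [0.6, -0.6, -1.3]
opening: -0.001
gripper_force: 0.0
```

Emit:
servo_tool([
  [0,0,0,-0.03,-0.01,0.19,1],
  [0,0,0,-0.06,-0.02,0.38,1],
  [0,0,0,-0.06,-0.02,0.58,1],
  [0,0,0,-0.06,-0.02,0.78,1],
  [0,0,0,-0.06,-0.02,0.98,1],
])

```text
clock: 3.1
position: [0.4717, 0.2764, 0.3719]
ee_rot: [0.0, 0.999, -0.033, 0.0]
ft_force: [1.1, 1.0, -0.5]
opening: -0.005
gripper_force: 0.0
```

Emit:
servo_tool([
  [0,0,0,0,0,0.2,1],
  [0,0,0,0,0,0.4,1],
  [0,0,0,0,0,0.6,1],
  [0,0,0,0,0,0.8,1],
  [0,0,0,0,0,1,1],
])

```text
clock: 3.6
position: [0.4721, 0.2765, 0.1222]
ee_rot: [-0.0, 0.999, -0.033, 0.0]
ft_force: [1.2, 0.3, 0.9]
opening: 0.0
gripper_force: 0.0
```

Emit:
servo_tool([
  [0,0,0,0,0,0.1,1],
  [0,0,0,0,0,0.2,1],
  [0,0,0,0,0,0.2,1],
])

```text
clock: 3.9
position: [0.4695, 0.2754, 0.0707]
ee_rot: [0.002, 0.999, -0.033, -0.003]
ft_force: [0.5, -0.1, -0.1]
opening: 0.002
gripper_force: 0.0
```

```bash
python3 - <<'E'
from h import *
o=np.zeros((480,800,3),np.uint8)
s=env.snapshot("scene")[:,:,::-1]; t=env.snapshot("top")[:,:,::-1]
cv2.imwrite("pics/s1.png",s);cv2.imwrite("pics/t1.png",t)
a=cv2.resize(t[175:280,205:290],None,fx=4.5,fy=4.5,interpolation=cv2.INTER_CUBIC)
b=cv2.resize(s[280:425,200:330],None,fx=3.1,fy=3.1,interpolation=cv2.INTER_CUBIC)
o[:a.shape[0],:a.shape[1]]=a; o[:b.shape[0],390:390+b.shape[1]]=b
cv2.imwrite("pics/c1.png",o); st=env.get_state(); print(st["position"],st["ee_rot"],st["joint_pos"],st["ft_force"])
E
```

```text
[0.47211712 0.27684695 0.07394063] [ 2.54426623e-04  9.99446049e-01 -3.32759470e-02 -4.91305342e-04] [ 4.04160816e-01  4.77099334e-01  1.78438986e+00 -5.79131893e-05
  8.81209107e-01  2.04155820e+00] [0.9232091  1.25478275 0.40267386]
```

View pics/c1.png

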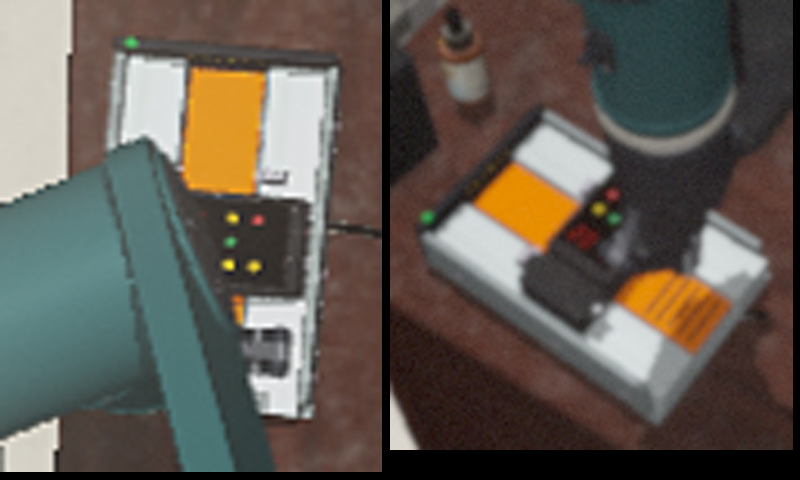

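The left crop (top view) shows the module square in the guides and still behind the teeth, with the wrist over the ribbed end. The right crop (scene view) shows the fingers above the bar behind the module. I'll correct 5 mm sideways and press.

Emit:
servo_tool([
  [0,0,0,0,-0.022,0,1],
  [0,0,0,0,-0.022,0.08,1],
  [0,0,0,0,-0.022,0.15,1],
  [0,0,0,0,-0.022,0.15,1],
  [0,0,0,0,-0.022,0.15,1],
])

```text
clock: 4.5
position: [0.4733, 0.2835, 0.0376]
ee_rot: [-0.0, 0.999, -0.033, 0.001]
ft_force: [0.3, 0.0, -0.3]
opening: 0.001
gripper_force: 0.0
```

Emit:
servo_tool([
  [0,0,0,0,0,0.02,1],
  [0,0,0,0,0,0.04,1],
  [0,0,0,0,0,0.06,1],
  [0,0,0,0,0,0.06,1],
  [0,0,0,0,0,0.06,1],
])

```text
clock: 5.0
position: [0.4735, 0.2834, 0.0217]
ee_rot: [-0.0, 0.999, -0.033, 0.001]
ft_force: [2.2, 1.4, 4.3]
opening: -0.004
gripper_force: 2.2
```

Emit:
servo_tool([
  [0,0,0,0,0,0.01,1],
  [0,0,0,0,0,0.02,1],
  [0,0,0,0,0,0.022,1],
  [0,0,0,0,0,0.022,1],
  [0,0,0,0,0,0.022,1],
])

```text
clock: 5.5
position: [0.4735, 0.2834, 0.0164]
ee_rot: [-0.001, 0.999, -0.033, 0.001]
ft_force: [0.6, 1.2, 5.7]
opening: 0.002
gripper_force: 2.9
```

Emit:
servo_tool([
  [0,0,0,0.03,0,0,1],
  [0,0,0,0.06,0,0,1],
  [0,0,0,0.09,0,0,1],
  [0,0,0,0.11,0,0,1],
  [0,0,0,0.13,0,0,1],
])

```text
clock: 6.0
position: [0.5022, 0.2801, 0.0155]
ee_rot: [0.001, 0.999, -0.033, -0.003]
ft_force: [-3.9, 1.2, 6.2]
opening: 0.003
gripper_force: 3.0
```

Emit:
servo_tool([
  [0,0,0,0.02,0,0,1],
  [0,0,0,0.04,0,0,1],
  [0,0,0,0.06,0,0,1],
  [0,0,0,0.08,0,0,1],
  [0,0,0,0.1,0,0,1],
])

```text
clock: 6.5
position: [0.5269, 0.2785, 0.0154]
ee_rot: [0.001, 0.999, -0.033, -0.003]
ft_force: [-5.7, -0.1, 6.6]
opening: 0.0
gripper_force: 3.0
```

Emit:
servo_tool([
  [0,0,0,0.02,0,0,1],
  [0,0,0,0.04,0,0,1],
  [0,0,0,0.06,0,0,1],
  [0,0,0,0.08,0,0,1],
  [0,0,0,0.1,0,0,1],
])

```text
clock: 7.0
position: [0.5518, 0.2769, 0.0154]
ee_rot: [0.001, 0.999, -0.033, -0.003]
ft_force: [-5.0, 1.2, 6.3]
opening: -0.001
gripper_force: 3.0
```

Emit:
servo_tool([
  [0,0,0,0.02,0,0,1],
  [0,0,0,0.04,0,0,1],
  [0,0,0,0.05,0,0,1],
  [0,0,0,0.06,0,0,1],
  [0,0,0,0.06,0,0,1],
])

```text
clock: 7.5
position: [0.5674, 0.276, 0.0155]
ee_rot: [0.001, 0.999, -0.033, -0.002]
ft_force: [-3.8, 0.3, 5.7]
opening: -0.002
gripper_force: 3.0
```

Emit:
servo_tool([
  [0,0,0,0.01,0,0,1],
  [0,0,0,0.02,0,0,1],
  [0,0,0,0.024,0,0,1],
  [0,0,0,0.024,0,0,1],
])

```text
clock: 7.9
position: [0.573, 0.2756, 0.0155]
ee_rot: [0.001, 0.999, -0.033, -0.003]
ft_force: [-4.7, -0.0, 6.8]
opening: -0.001
gripper_force: 3.0
```

Emit:
servo_tool([
  [0,0,0,0.004,0,0,1],
  [0,0,0,0.008,0,0,1],
  [0,0,0,0.008,0,0,1],
])

```text
clock: 8.2
position: [0.5741, 0.2754, 0.0153]
ee_rot: [0.001, 0.999, -0.033, -0.003]
ft_force: [-6.0, 0.3, 6.6]
opening: 0.001
gripper_force: 3.1
```

Emit:
servo_tool([
  [0,0,0,0.004,0,0,1],
  [0,0,0,0.008,0,0,1],
  [0,0,0,0.008,0,0,1],
])

```text
clock: 8.5
position: [0.5747, 0.2752, 0.0151]
ee_rot: [0.001, 0.999, -0.033, -0.005]
ft_force: [-8.6, 1.1, 8.9]
opening: 0.001
gripper_force: 3.1
```

```bash
python3 - <<'E'
from h import *
s=env.snapshot("scene")[:,:,::-1]; t=env.snapshot("top")[:,:,::-1]
o=np.zeros((480,800,3),np.uint8)
a=cv2.resize(t[175:280,205:290],None,fx=4.5,fy=4.5,interpolation=cv2.INTER_CUBIC)
b=cv2.resize(s[280:425,200:330],None,fx=3.1,fy=3.1,interpolation=cv2.INTER_CUBIC)
o[:a.shape[0],:a.shape[1]]=a; o[:b.shape[0],390:390+b.shape[1]]=b
cv2.imwrite("pics/c2.png",o); st=env.get_state(); print(st["position"],st["ft_force"])
E
```

```text
[0.57471159 0.27517301 0.0151276 ] [-9.31582118  1.09051801  7.04872552]
```

View pics/c2.png

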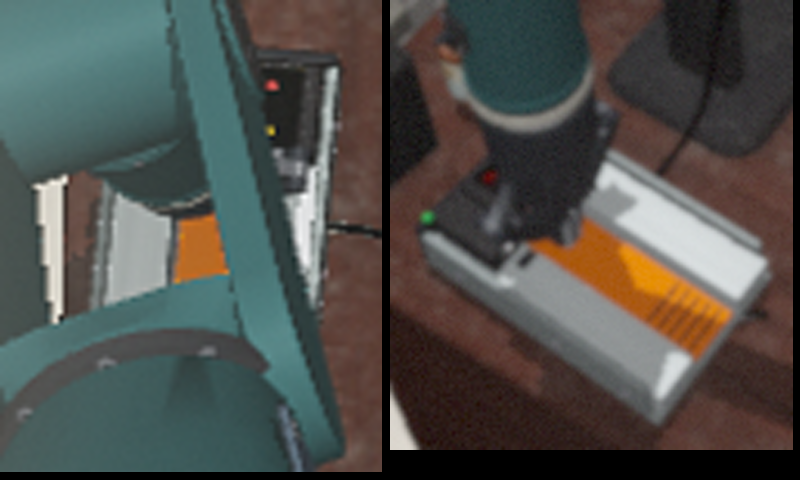

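The scene crop shows the module against the end stop at (480, 220), with the emptied tooth slot behind it at (525, 262). The force is rising while travel has stalled, so it's home. I'll back off slightly while still holding the bar, then let it rise.

Emit:
servo_tool([
  [0,0,0,-0.01,0,0,1],
  [0,0,0,-0.02,0,0,1],
  [0,0,0,-0.03,0,0,1],
  [0,0,0,-0.03,0,0,1],
])

```text
clock: 9.0
position: [0.5734, 0.276, 0.0166]
ee_rot: [0.0, 0.999, -0.033, 0.001]
ft_force: [2.4, -1.6, 5.8]
opening: -0.001
gripper_force: 2.9
```

Emit:
servo_tool([
  [0,0,0,0,0,-0.02,1],
  [0,0,0,0,0,-0.04,1],
  [0,0,0,0,0,-0.06,1],
  [0,0,0,0,0,-0.08,1],
  [0,0,0,0,0,-0.1,1],
])

```text
clock: 9.5
position: [0.5711, 0.2762, 0.0406]
ee_rot: [0.0, 0.999, -0.033, -0.001]
ft_force: [-0.2, 0.3, -0.4]
opening: -0.001
gripper_force: 0.0
```

Emit:
servo_tool([
  [0,0,0,0,0,-0.1,1],
  [0,0,0,0,0,-0.25,1],
  [0,0,0,0,0,-0.45,1],
  [0,0,0,0,0,-0.65,1],
  [0,0,0,0,0,-0.85,1],
])

```text
clock: 10.0
position: [0.5712, 0.2761, 0.255]
ee_rot: [0.0, 0.999, -0.033, -0.001]
ft_force: [0.4, 0.6, -0.4]
opening: 0.003
gripper_force: 0.0
```

Emit:
servo_tool([
  [0,0,0,-0.15,0,-0.12,1],
  [0,0,0,-0.3,0,-0.24,1],
  [0,0,0,-0.45,0,-0.36,1],
  [0,0,0,-0.6,0,-0.48,1],
  [0,0,0,-0.6,0,-0.48,1],
])

```text
clock: 10.5
position: [0.4196, 0.2871, 0.378]
ee_rot: [-0.002, 0.999, -0.032, 0.002]
ft_force: [1.2, 1.4, -0.2]
opening: -0.001
gripper_force: 0.0
```

```bash
python3 - <<'E'
from h import *
s=env.snapshot("scene")[:,:,::-1]; t=env.snapshot("top")[:,:,::-1]
o=np.zeros((480,800,3),np.uint8)
a=cv2.resize(t[175:280,205:290],None,fx=4.5,fy=4.5,interpolation=cv2.INTER_CUBIC)
b=cv2.resize(s[280:425,200:330],None,fx=3.1,fy=3.1,interpolation=cv2.INTER_CUBIC)
o[:a.shape[0],:a.shape[1]]=a; o[:b.shape[0],390:390+b.shape[1]]=b
cv2.imwrite("pics/c3.png",o); st=env.get_state(); print(st["position"],st["ft_force"],st["clock"])
E
```

```text
[0.42215052 0.28640083 0.37409117] [0.13206328 0.64923715 0.27679036] 10.6
```

View pics/c3.png

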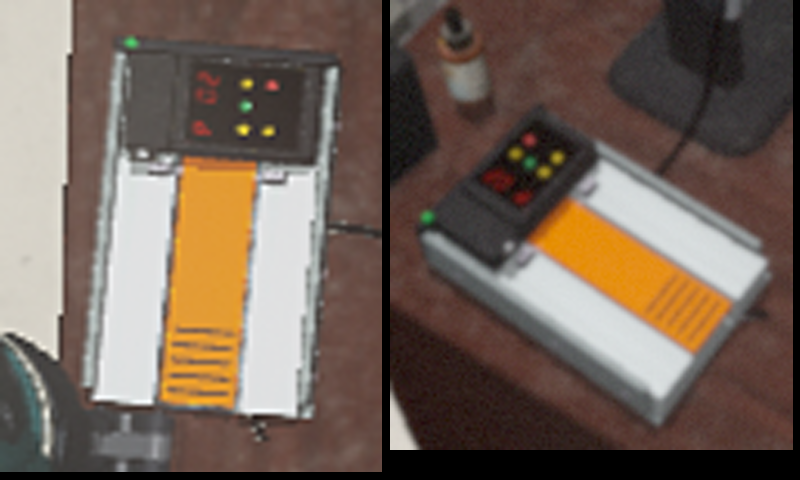

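The top crop shows the module flat against the stop, with both steel teeth visible just behind it at (155, 165) and (275, 175). The scene crop shows them standing up at (588, 185) and (525, 252). The arm is clear, so I'm handing in.

```bash
python3 -c "
from station import env
print(env.sign_off())"
```

```text
the job is handed in; nothing more can be done
None
```

The module is pushed home against the end stop with the bar's teeth up behind it and the arm clear; I handed the job in at about 10.6 s, and no verdict came back.

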